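# Pin the hinge of a split casting mould

## Task

Close the split casting mould: slide its loose half gently, without slamming it, all the way up against the fixed half, and then push the long hinge pin from the rack down through both hinge knuckles until its shoulder sits flat on the bush on top of the upper knuckle and it stands upright. The lower knuckle is sprung out of line and the bush's height varies, so push firmly and feel for the seat, but do not force the pin against the mould. Let go of everything, and leave the short pin, the tin, the cup and the putty knife where they are.

Things in the scene. Friction and masses are not known exactly. Their poses are not given: they have to be found in the camera images.
- mould: Box mould: two white U-shaped half-shells, each 130 (x) by 70 mm (y), tops 108 mm up, on a fixed board 250 x 250 x 18 mm. Origin: under the board below the seam's middle, z up. The fixed half is at +y of the seam; the other half slides along this frame's +y to close. Two steel hinge knuckles stand outside the +x side at x = 86 mm. A pin push over about 25 N harms it.
- half (a joint): Opening of the sliding half in m: 0 = fully closed, against its solid stop at the fixed half; up to 0.06 = open. It slides stiffly (friction about 3.5 N) and stays where it is left. Closing faster than 0.25 m/s is slamming.
- tab_top (a point): Top centre of the upright steel tab on the sliding half, to pinch or push: 40 mm wide in the mould's x, 12 mm thick in its y, standing 40 mm free above a small foot, top 152 mm above the bench.
- bore (a point): Centre of the 13.8 mm vertical through-hole (mouth chamfered 1.5 mm) at the top face, 108 mm above the bench, of the fixed upper knuckle (32 x 32 mm, 28 mm tall). Over it stands a rigid screwed ring bush 29 mm across with a 16 mm hole, the pin's seat. Its top was set anywhere from 8.5 to 18.5 mm above this point; that height is not measured: feel for it. Pin goes straight down.
- lower_bore (a point): Hole centre at the top face (70 mm up) of the lower knuckle, 30 mm tall, same hole, open below, carried by the sliding half. Sprung: with the half closed it stands 3.5 mm out of line to the mould's -y until the pin's taper wedges it in (side force 3.5 N rising to 7 N; pushing down takes 4 to 15 N). This grips the pin: it does not drop home by itself.
- pin: Long pin, about 0.14 kg, the taller of two upright in the rack, nose 8 mm above the bench. Shank 12 mm across, 86 mm from nose to shoulder, lowest 14 mm tapering to 3 mm; shoulder disc 25 mm across, 6 mm thick; then a dark rubber grip 18 mm across, 34 mm tall (92 to 126 mm above the nose). Origin: nose end; z towards the grip.
- pin_shoulder (a point): Centre of the underside of the pin's shoulder disc, 86 mm above the nose; home when the disc lies flat on the bush over the upper knuckle (nose then 30.5 to 40.5 mm above the bench). Stopped short and let go, the pin leans by about 0.08 rad in its holes; pressed home it stays within 0.05 rad of upright.
- rack: Fixed wooden block 130 x 56 x 48 mm with two 13.5 mm holes, 40 mm deep, at x = -35 and x = +35 mm on its centre line, which hold the two pins in either order. Origin: centre of its underside, x along its length.
- short_pin: Spare pin like the long one but only 46 mm from nose to shoulder (86 mm in all); leave it in the rack. Origin: its nose.
- tin: Tin 72 mm across, 100 mm tall; leave alone. Origin: centre of its underside.
- cup: White mixing cup, 72 mm across the rim, 85 mm tall; leave alone. Origin: centre of its underside.
- putty_knife: Putty knife lying on the bench; leave alone. Origin: on its underside.
Things that resemble listed ones, but are neither listed nor needed, are in the scene too. Leave any blue, red or yellow look-alike of the pin alone.

How it is judged:
On the way, in this order (a step that is already met when the one before it is completed fails the run):
1. the sliding half is fully closed while the pin is still outside the knuckles (value of joint half below 0.0015 m and (z of pin in the frame of bore above 0 m or horizontal distance between pin and bore above 0.03 m)), for 0.2 s.
2. the pin's nose is through the upper knuckle and into the lower one, the mould still closed (value of joint half below 0.002 m and horizontal distance between pin and bore below 0.006 m and z of pin in the frame of bore below -0.046 m and angle between the z axis of pin and the z axis of mould, either way round below 0.1 rad), for 0.1 s.
At the end, for the whole second after the job is handed in: Sliding half closed within 2 mm; long pin through both knuckles, shoulder down on the bush (at most 20.5 mm above the knuckle's face) and upright within 0.064 rad, as only a seated pin is; shoulder within 3 mm and nose within 5 mm of the hinge axis; all released and at rest (value of joint half below 0.002 m and z of pin_shoulder in the frame of bore below 0.0205 m and horizontal distance between pin_shoulder and bore below 0.003 m and horizontal distance between pin and bore below 0.005 m and angle between the z axis of pin and the z axis of mould, either way round below 0.064 rad and linear speed of pin below 0.02 m/s); the robot touches nothing.
It fails at once if the pin is forced against the mould (contact forces, side loads included, above 45 N) (contact force between pin and mould above 45 N).
It fails at once if the sliding half is slammed (closing faster than 0.25 m/s) (velocity of joint half below -0.25 m/s).
It fails at once if the short pin is disturbed (moved 20 mm) (distance of short_pin from where it was at the start of the episode above 0.02 m).
It fails at once if the tin, cup or putty knife is disturbed (moved 30 mm) (distance of any of tin, cup, putty_knife from where it was at the start of the episode above 0.03 m).
It also fails if it takes over 54 s, if anything falls off the work surface, if the arm or the gripper's body presses on something with over 40 N, if the wrist force passes 120 N, or if a joint passes its speed limit or range.

## Robot

A 6-joint arm with a two-finger parallel gripper is mounted at the origin on the work surface. World frame = base frame: x ahead of the robot, y to its left, z up, the work surface at z = 0. Lengths are in m, angles in rad, forces in N, time in s.
With the tool pointing down it reaches from about 0.25 to 0.775 m from the base axis. Payload 4 kg.
Tool frame: the origin (TCP) lies midway between the tips of the shut fingers; the grasp point (between the pads) lies 19 mm behind it; z points along the fingers, y is the direction in which the jaws open and shut (so a half turn about z gives the same grasp; the last joint's range is limited). The gripper opens to 94 mm and grips with 3 to 60 N. Pads are 16 mm wide; open, the fingers measure 119 mm over their backs; the gripper's body (75 mm by 177 mm) begins 78 mm behind the grasp point.
Start: joints at [-1.328, 0.087, 1.371, -0, 1.684, -0.103], TCP at [0.186, -0.517, 0.206] pointing down, gripper open.
Joint ranges: [-3.1, 3.1], [-0.76, 2.03], [0.27, 2.55], [-1.08, 4.22], [0.17, 2.65], [-2.57, 2.57]. Speed limits (rad/s): [2.79, 2.79, 3.14, 3.14, 3.14, 3.14].

## Interface

Orientations are given as [roll, pitch, yaw] about the fixed x, y, z axes, in that order (R = Rz(yaw) Ry(pitch) Rx(roll)).
In Python, from bench import robot, cams gives the robot as it stands.
- The arm moves only by the tool step_arm, never from a script. Its argument "plan" is a list that holds one entry, the list of rows, each a list of 5 numbers: the shift along the world's x, y, z in mm, then the turn about the world's z in rad, then the opening in per cent of the stroke, from 0 (shut) to 100 (fully open). In form: [[[tx, ty, tz, turn, fingers], ...]]. A call has 1 to 8 rows; each row is the pose to reach, as a shift and turn from the pose commanded when the call began; what a row does not reach only later rows make up. A row lasts 1/12 s, in which the tool goes at most 41.7 mm and 7.16 degrees, less where a joint would pass 70% of its speed; a pose out of reach is approached as far as the arm can. A call with a gripper value outside its range is refused whole. The fingers move at their own pace and stop on an object; the grip force is fixed at half the most. Time passes only in rows, so rows that repeat a pose let the fingers close. It gives the time, the measured TCP pose, the force and the opening at its end, in the units of the state.
- robot.get_obs(): the state, without advancing time (a new reading comes with each control period).
- cams.snapshot(name): name is "scene" or "top"; returns a dict with "frame" (384x512x3 uint8, red, green, blue), "camera_matrix" (3x3 intrinsics, pixels), "k1" (the pictures are not rectified: a ray, as slopes to the right and down, at radius r is drawn at 1 + k1 r^2 times it, then the intrinsics apply), "origin" and "attitude" of the camera in the world. Camera axes: x right, y down, z forward; pixel columns grow to the right and rows downward; lengths in m; the calibration is good to about 2 mm. A picture is of the moment at which its call begins. There is no depth.
- robot.close_job(): hands the job in, once; it reports no verdict.
The state is a dict: "time": time; "joint_positions": joint angles; "qvel": joint speeds; "joint_torque": joint torques, N m; "tool_pos": TCP position; "ee_rot": TCP orientation; "wrist_force": force on the tool from outside, world axes, zero at the start; "wrist_torque": the same for the moment, N m; "width": finger opening in m.
Only numpy, scipy, OpenCV 4.12 (cv2) and the standard library are available. Lean on these libraries where they do the work, as an engineer would, in place of code of your own. Each camera call takes 0.05 s, during which the arm holds its last target. There are 200 camera calls.

## Working session

There is one attempt and no reset: what is moved stays moved. The work goes in short steps, Python scripts to look and compute and a tool call to move; the robot and the scene stay as the last step left them, time stands still between calls to the robot, and variables do not carry over. Pictures are saved under pics/ and viewed, about 8 in all and at most 12, crops included, and the job is handed in when it is done.

Besides the shell and the picture viewer there is one more tool, called by a JSON object that holds its "method" and its "body". step_arm: Moves the arm, as the interface text tells. Its arguments: {"type":"object","properties":{"plan":{"type":"array"}},"required":["plan"]}

```bash
mkdir -p pics; cat > h.py <<'E'
import numpy as np, cv2
from bench import robot, cams
def snap(n,f=None):
    s=cams.snapshot(n)
    if f: cv2.imwrite('pics/'+f,s['frame'][:,:,::-1])
    return s
def R(a):
    a=np.array(a,float)
    if a.shape==(3,3): return a
    if a.size==4: 
        from scipy.spatial.transform import Rotation as Q; return Q.from_quat(a).as_matrix()
    from scipy.spatial.transform import Rotation as Q; return Q.from_euler('xyz',a).as_matrix()
def ray(s,u,v):
    K=s['camera_matrix'];d=np.array([(u-K[0][2])/K[0][0],(v-K[1][2])/K[1][1]]);p=d.copy()
    for _ in range(30): p=d/(1+s['k1']*(p@p))
    w=R(s['attitude'])@np.array([p[0],p[1],1]);return np.array(s['origin']),w/np.linalg.norm(w)
def onz(s,u,v,z):
    o,w=ray(s,u,v);return o+w*(z-o[2])/w[2]
def tri(s1,p1,s2,p2):
    A=[];b=[]
    o1,w1=ray(s1,*p1);o2,w2=ray(s2,*p2)
    t=np.linalg.lstsq(np.c_[w1,-w2],o2-o1,rcond=None)[0]
    a,b=o1+w1*t[0],o2+w2*t[1];return (a+b)/2,np.linalg.norm(a-b)
E
python3 - <<'E'
from h import *
for n in('scene','top'):
    s=snap(n,n+'0.png');print(n,s['camera_matrix'],s['k1'],s['origin'],s['attitude'])
print(robot.get_obs())
E
```

```text
scene [[378.65896889   0.         251.36082174]
 [  0.         378.65896889 187.32176977]
 [  0.           0.           1.        ]] -0.0011060254215565005 [ 0.87334563 -0.57481343  0.94653875] [-2.49750064 -0.0063117   0.5135237 ]
top [[384.93139628   0.         251.97158133]
 [  0.         384.93139628 192.78700958]
 [  0.           0.           1.        ]] -0.07882939989398664 [ 0.50953904 -0.02251762  1.24994605] [-3.08838449  0.00743193 -1.5633973 ]
{'time': 0.1, 'joint_positions': array([-1.32806456e+00,  8.78825286e-02,  1.37206065e+00,  1.56971648e-06,
        1.68360075e+00, -1.03081655e-01]), 'qvel': array([-0.00049415,  0.00026604, -0.0040282 ,  0.00056845, -0.0006685 ,
       -0.00084397]), 'joint_torque': array([ 1.15491635e-03, -3.41253126e+01, -3.03302443e+01,  7.18042022e-02,
        3.04387137e-02, -9.71632699e-05]), 'tool_pos': array([ 0.18631864, -0.51696891,  0.20444198]), 'ee_rot': array([-3.13965190e+00, -2.02336338e-04,  3.45813397e-01]), 'wrist_force': array([0.27761633, 0.10267267, 0.05577004]), 'wrist_torque': array([0.01348811, 0.03765482, 0.0055311 ]), 'width': 0.09413904105862783}
```

View pics/scene0.png

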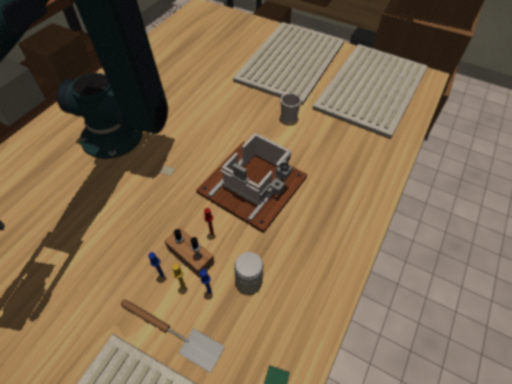

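View pics/top0.png

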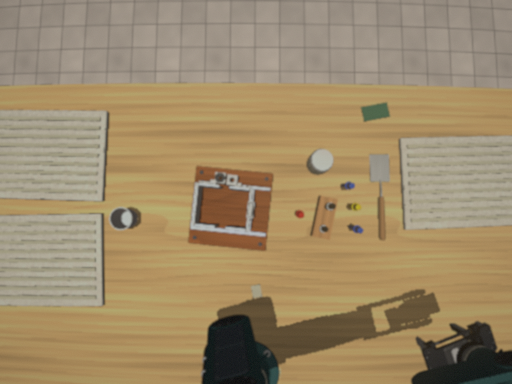

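Scene: mould at about (253,180), rack at (189,250) with red, blue and yellow decoys around it, tin (249,272), cup (289,108). Top: mould at (232,207), rack at (324,216). Next I view enlarged crops.

```bash
python3 - <<'E'
from h import *
t=cv2.imread('pics/top0.png');s=cv2.imread('pics/scene0.png')
a=cv2.resize(t[155:260,180:345],None,fx=4.8,fy=4.8,interpolation=cv2.INTER_CUBIC);cv2.imwrite('pics/tc.png',a)
b=cv2.resize(s[120:280,150:320],None,fx=3.75,fy=3.75,interpolation=cv2.INTER_CUBIC);cv2.imwrite('pics/sc.png',b)
E
```

```text
(no output)
```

View pics/tc.png

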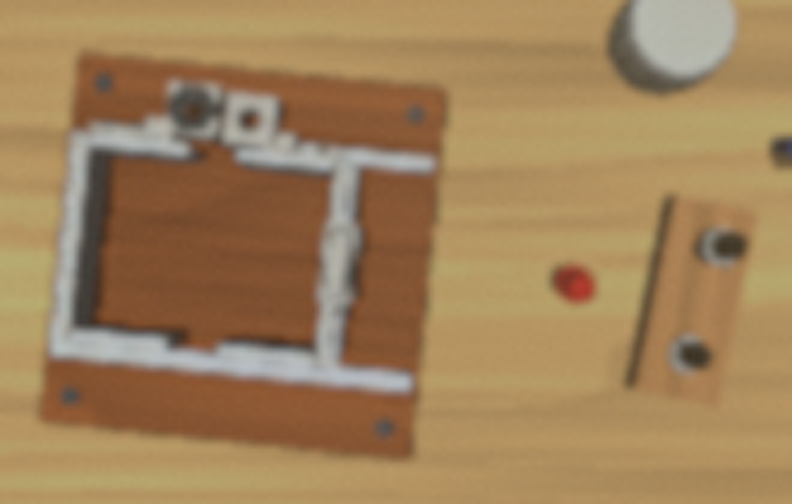

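View pics/sc.png

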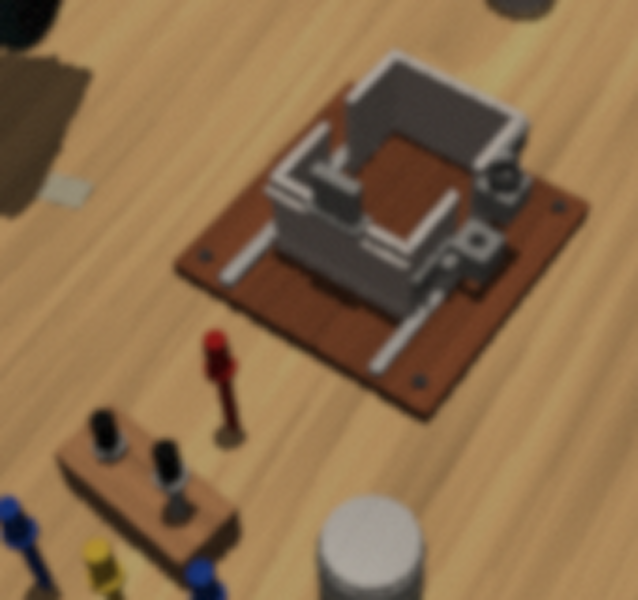

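The right-hand pin (nearer the camera) shows its shank under the shoulder, so it is probably the long one; triangulation will check its height. In the top crop I read the bush at (194,108), the tab at (342,262) and the lower knuckle at (250,119).

```bash
cat > m.py <<'E'
from h import *
t=cams.snapshot('top');s=cams.snapshot('scene')
T=lambda u,v:(u/4.8+180-.4,v/4.8+155-.4); S=lambda u,v:(u/3.75+150-.4,v/3.75+120-.4)
E
python3 - <<'E'
from m import *
np.set_printoptions(precision=4,suppress=True)
for n,a,b in [('gripR',(733,245),(166,447)),('gripL',(697,352),(101,416)),('bush',(194,108),(503,177)),('lower',(250,119),(478,240)),('tab',(342,262),(337,176)),('red',(575,285),(216,340)),('tinTop',(685,32),(371,540))]:
    print(n,*tri(t,T(*a),s,S(*b)))
print('board top');P=[onz(t,*T(*p),.018) for p in[(80,52),(445,88),(412,458),(40,420)]];print(np.array(P))
P2=[onz(s,*S(*p),.018) for p in[(590,208),(428,415),(176,267)]];print(np.array(P2))
for a in(0,1,2,3): print(np.linalg.norm(P[a]-P[a-1]))
c=sum(P)/4;print('c',c); d=P[0]-P[1]+P[3]-P[2];print('yaw',np.arctan2(-d[0],d[1]))
d=P[0]-P[3]+P[1]-P[2];print('yaw2',np.arctan2(d[1],d[0]))
P=[onz(t,*T(*p),.048) for p in[(672,195),(755,210),(717,405),(630,385)]];print('rack',np.array(P))
# colour blobs in top: dark and saturated
f=cv2.cvtColor(t['frame'],cv2.COLOR_RGB2HSV)
for n,lo,hi in[('blue',(105,80,40),(135,255,255)),('yel',(22,140,100),(35,255,255)),('red',(170,150,60),(180,255,255)),('dark',(0,0,0),(180,255,55))]:
    N,_,st,ce=cv2.connectedComponentsWithStats(cv2.inRange(f[:300],lo,hi))
    for i in range(1,N):
        if st[i,4]>5: print(n,st[i,4],ce[i],onz(t,*ce[i],.12)[:2])
E
```

```text
gripR [ 0.5335 -0.247   0.1347] 0.0007713215290648844
gripL [ 0.4662 -0.2329  0.0967] 0.0022782005939746097
bush [0.6157 0.0813 0.1154] 3.9598521460445404e-05
lower [0.6133 0.0495 0.0707] 0.000501962019969387
tab [ 0.5221 -0.0104  0.1561] 0.0025244722466840823
red [ 0.5087 -0.1532  0.1183] 0.0006364090405819437
tinTop [ 0.6702 -0.2237  0.0962] 0.005824081877651627
board top
[[ 0.6622  0.1676  0.018 ]
 [ 0.6394 -0.0778  0.018 ]
 [ 0.3929 -0.0571  0.018 ]
 [ 0.4157  0.1908  0.018 ]]
[[ 0.6641  0.164   0.018 ]
 [ 0.6409 -0.0795  0.018 ]
 [ 0.3975 -0.0588  0.018 ]]
0.24761078370766526
0.24638176933594474
0.24744354898453302
0.2489265940960173
c [0.5276 0.0559 0.018 ]
yaw -0.09226658525774342
yaw2 -0.0887547659972145
rack [[ 0.5673 -0.2248  0.048 ]
 [ 0.5579 -0.2792  0.048 ]
 [ 0.431  -0.2541  0.048 ]
 [ 0.4437 -0.1974  0.048 ]]
blue 15 [351.4 187.6] [ 0.587  -0.3071]
blue 6 [354.6667 228.6667] [ 0.4662 -0.3162]
blue 16 [360.  231.5] [ 0.458 -0.332]
yel 62 [355.1613 207.2903] [ 0.529  -0.3179]
```

Checks:

| Check | Measured | Expected |
|---|---|---|
| Long pin top | 134.7 mm | 134 mm |
| Pin spacing | 69 mm | 70 mm |
| Bore at mould x | 85 mm | 86 mm |
| Lower knuckle height | 70.7 mm | 70 mm |

The half is open about 28 mm. I go behind the tab with the fingers shut.

{"method": "step_arm", "body": {"plan": [[[167,238,0,-0.436,0],[167,238,0,-0.436,0],[167,238,0,-0.436,0],[167,238,0,-0.436,0],[167,238,0,-0.436,0],[333,475,0,-0.436,0],[333,475,0,-0.436,0],[333,475,0,-0.436,0]]]}}

```text
time: 0.87
tool_pos: [0.3757, -0.2467, 0.2055]
ee_rot: [3.141, -0.0, -0.091]
wrist_force: [-0.1, -0.5, 0.5]
width: 0.0444
```

```bash
python3 -c "
from bench import robot;o=robot.get_obs();print(o['time'],o['tool_pos'],o['ee_rot'],o['width'])"
```

```text
0.8667 [ 0.3757018  -0.24665287  0.2055366 ] [ 3.14124293e+00 -3.53049356e-04 -9.06425220e-02] 0.044399264319581494
```

{"method": "step_arm", "body": {"plan": [[[143,205,0,0,0],[143,205,0,0,0],[143,205,0,0,0],[143,205,0,0,0],[143,205,0,0,0],[143,205,0,0,0],[143,205,0,0,0],[143,205,0,0,0]]]}}

```text
time: 1.53
tool_pos: [0.5185, -0.0416, 0.2047]
ee_rot: [3.141, 0.002, -0.086]
wrist_force: [-0.6, -0.5, -0.2]
width: 0.0004
```

{"method": "step_arm", "body": {"plan": [[[0,0,-30,0,0],[0,0,-60,0,0],[0,0,-76,0,0],[0,0,-76,0,0],[0,0,-76,0,0]]]}}

```text
time: 1.95
tool_pos: [0.517, -0.0446, 0.1289]
ee_rot: [3.141, 0.002, -0.092]
wrist_force: [0.3, 0.5, 0.7]
width: 0.0006
```

{"method": "step_arm", "body": {"plan": [[[0,3,0,0,0],[0,6,0,0,0],[0,9,0,0,0],[1,12,0,0,0],[1,15,0,0,0],[1,18,0,0,0],[2,21,0,0,0],[2,24,0,0,0]]]}}

```text
time: 2.62
tool_pos: [0.5204, -0.0201, 0.1302]
ee_rot: [3.14, -0.001, -0.091]
wrist_force: [-0.5, -4.4, 2.1]
width: 0.0001
```

{"method": "step_arm", "body": {"plan": [[[0,3,0,0,0],[0,6,0,0,0],[1,9,0,0,0],[1,11,0,0,0],[1,13,0,0,0],[1,14,0,0,0],[1,15,0,0,0]]]}}

```text
time: 3.2
tool_pos: [0.5216, -0.0045, 0.1296]
ee_rot: [3.141, -0.001, -0.09]
wrist_force: [1.6, -4.2, 1.6]
width: 0.0002
```

{"method": "step_arm", "body": {"plan": [[[0,1,0,0,0],[0,2,0,0,0],[0,3,0,0,0]]]}}

```text
time: 3.45
tool_pos: [0.5213, -0.0015, 0.1294]
ee_rot: [3.141, -0.0, -0.09]
wrist_force: [2.8, -3.8, 2.0]
width: 0.0008
```

{"method": "step_arm", "body": {"plan": [[[0,1,0,0,0],[0,2,0,0,0],[0,2,0,0,0]]]}}

```text
time: 3.7
tool_pos: [0.521, 0.0008, 0.1293]
ee_rot: [-3.141, 0.0, -0.09]
wrist_force: [2.1, -3.1, 0.4]
width: 0.0005
```

{"method": "step_arm", "body": {"plan": [[[0,1,0,0,0],[0,2,0,0,0],[0,2,0,0,0]]]}}

```text
time: 3.95
tool_pos: [0.5211, 0.0025, 0.1293]
ee_rot: [3.141, 0.0, -0.09]
wrist_force: [3.1, -4.1, 0.3]
width: 0.0004
```

{"method": "step_arm", "body": {"plan": [[[0,1,0,0,0],[0,2,0,0,0],[0,2,0,0,0]]]}}

```text
time: 4.2
tool_pos: [0.5211, 0.0025, 0.1294]
ee_rot: [3.137, -0.0, -0.091]
wrist_force: [3.1, -8.0, 0.2]
width: 0.0005
```

{"method": "step_arm", "body": {"plan": [[[0,1,0,0,0],[0,2,0,0,0],[0,2,0,0,0]]]}}

```text
time: 4.45
tool_pos: [0.5211, 0.0025, 0.1294]
ee_rot: [3.133, -0.0, -0.092]
wrist_force: [2.1, -13.8, -0.5]
width: 0.0002
```

The stop is felt: y holds at 0.0025 while the force rises to 14 N. I back off, rise and look.

{"method": "step_arm", "body": {"plan": [[[-1,-10,0,0,0],[-2,-25,0,0,0],[-2,-25,40,0,0],[-2,-25,80,0,0],[-2,-65,80,0,40],[-2,-105,80,0,40],[-2,-145,80,0,40],[-2,-185,80,0,40]]]}}

```text
time: 5.12
tool_pos: [0.5184, -0.178, 0.2092]
ee_rot: [-3.138, 0.002, -0.088]
wrist_force: [0.3, 0.8, 0.5]
width: 0.0236
```

```bash
python3 - <<'E'
from h import *
s=snap('scene','s1.png');t=snap('top','t1.png');o=robot.get_obs();print(o['tool_pos'],o['width'],o['wrist_force'])
a=cv2.resize(t['frame'][155:260,180:285,::-1],None,fx=3.7,fy=3.7,interpolation=cv2.INTER_CUBIC)
b=cv2.resize(s['frame'][125:230,190:310,::-1],None,fx=3.7,fy=3.7,interpolation=cv2.INTER_CUBIC)
cv2.imwrite('pics/c1.png',np.hstack([a,b[:a.shape[0]]])[:600,:])
E
```

```text
[ 0.5177362 -0.1819801  0.207996 ] 0.031699254481185116 [ 0.86055865  0.61971889 -0.29137118]
```

View pics/c1.png

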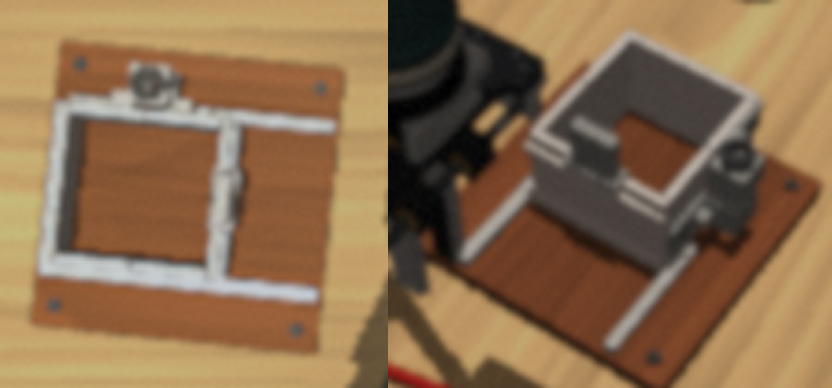

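The mould is shut: no gap in the side walls, and the lower knuckle sits under the upper. The bush ring is at top crop (150,84) and scene crop (738,157). I triangulate it again.

```bash
python3 - <<'E'
from h import *
np.set_printoptions(precision=4,suppress=True)
t=cams.snapshot('top');s=cams.snapshot('scene')
pt=(150/3.7+180-.36,84/3.7+155-.36);ps=(350/3.7+190-.36,157/3.7+125-.36)
def blob(c,p,th):
    g=cv2.cvtColor(c['frame'],cv2.COLOR_RGB2GRAY);x,y=int(round(p[0])),int(round(p[1]))
    r=6;w=g[y-r:y+r+1,x-r:x+r+1];m=(w<th).astype(np.uint8);N,l,st,ce=cv2.connectedComponentsWithStats(m)
    i=l[r,r];return [(tuple(np.round(ce[k]+[x-r,y-r],2)),st[k,4]) for k in range(1,N) if st[k,4]>5]
print(pt,ps,tri(t,pt,s,ps))
for th in(60,75,90,105): print(th,blob(t,pt,th),blob(s,ps,th))
for z in(.116,.12,.126): print(z,onz(t,*pt,z),onz(s,*ps,z))
E
```

```text
(220.18054054054053, 177.3427027027027) (284.23459459459457, 167.0724324324324) (array([0.6161, 0.0815, 0.1141]), np.float64(0.0021879990717393713))
60 [] [((np.float64(283.8), np.float64(166.67)), np.int32(49)), ((np.float64(279.29), np.float64(172.57)), np.int32(7))]
75 [] [((np.float64(283.37), np.float64(167.56)), np.int32(84)), ((np.float64(289.22), np.float64(171.89)), np.int32(9))]
90 [((np.float64(220.0), np.float64(177.25)), np.int32(32))] [((np.float64(284.08), np.float64(167.98)), np.int32(112))]
105 [((np.float64(219.73), np.float64(177.26)), np.int32(62))] [((np.float64(284.16), np.float64(167.94)), np.int32(137))]
0.116 [0.615  0.0808 0.116 ] [0.6176 0.0807 0.116 ]
0.12 [0.6146 0.0804 0.12  ] [0.6189 0.0775 0.12  ]
0.126 [0.6141 0.0799 0.126 ] [0.6207 0.0728 0.126 ]
```

{"method": "step_arm", "body": {"plan": [[[8,-32,0,0,40],[16,-65,0,0,40],[16,-65,0,0,40],[16,-65,0,0,40]]]}}

```text
time: 5.65
tool_pos: [0.5351, -0.2422, 0.2085]
ee_rot: [-3.139, 0.002, -0.09]
wrist_force: [-0.4, 0.4, -0.5]
width: 0.0376
```

{"method": "step_arm", "body": {"plan": [[[-1,-4,-30,0,40],[-1,-4,-60,0,40],[-1,-4,-85,0,40],[-1,-4,-103,0,40],[-1,-4,-103,0,40],[-1,-4,-103,0,40]]]}}

```text
time: 6.15
tool_pos: [0.5336, -0.2449, 0.1058]
ee_rot: [-3.139, 0.002, -0.088]
wrist_force: [-0.2, 0.1, 1.1]
width: 0.0376
```

{"method": "step_arm", "body": {"plan": [[[0,-2,0,0,40],[0,-2,0,0,5],[0,-2,0,0,5],[0,-2,0,0,5],[0,-2,0,0,5],[0,-2,0,0,5],[0,-2,0,0,5]]]}}

```text
time: 6.73
tool_pos: [0.5347, -0.2497, 0.1076]
ee_rot: [3.141, -0.002, -0.09]
wrist_force: [0.5, -0.1, 4.0]
width: 0.0174
```

{"method": "step_arm", "body": {"plan": [[[0,0,15,0,5],[0,0,40,0,5],[0,0,80,0,5],[0,0,120,0,5],[0,0,140,0,5],[0,0,140,0,5],[0,0,140,0,5],[0,0,140,0,5]]]}}

```text
time: 7.4
tool_pos: [0.5332, -0.2491, 0.2437]
ee_rot: [-3.14, 0.004, -0.09]
wrist_force: [-0.7, 0.2, -2.1]
width: 0.0174
```

```bash
python3 - <<'E'
from h import *
s=snap('scene','s2.png');t=snap('top','t2.png');o=robot.get_obs();print(o['tool_pos'],o['width'],o['wrist_force'])
b=cv2.resize(s['frame'][120:320,110:290,::-1],None,fx=3,fy=3,interpolation=cv2.INTER_CUBIC)
cv2.imwrite('pics/c2.png',b)
E
```

```text
[ 0.53297154 -0.2489487   0.24287706] 0.017420953839388992 [-0.38691286 -0.18508166 -0.79260668]
```

View pics/c2.png

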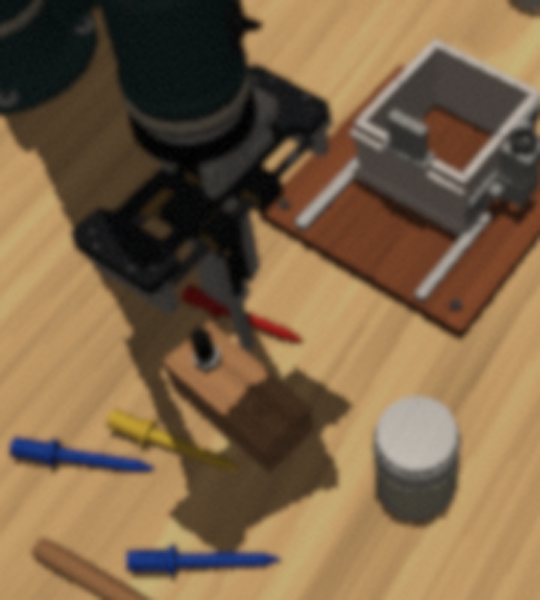

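The pin is out of the rack: shank under the fingers, nose at crop (248,345). The free-standing decoys have toppled by themselves, and the short pin and tin are undisturbed. I check the nose ray and move over the bore.

```bash
python3 - <<'E'
from h import *
s=cams.snapshot('scene')
for z in(.140,.146,.152): print(onz(s,110+248/3-.3,120+345/3-.3,z))
print(robot.get_obs()['tool_pos'])
E
```

```text
[ 0.52639142 -0.24137838  0.14      ]
[ 0.52897248 -0.24385887  0.146     ]
[ 0.53155354 -0.24633935  0.152     ]
[ 0.53308226 -0.24899251  0.24319764]
```

{"method": "step_arm", "body": {"plan": [[[8,32,5,0,5],[16,66,5,0,5],[26,104,5,0,5],[36,142,5,0,5],[46,184,5,0,5],[56,224,5,0,5],[66,264,5,0,5],[75,298,5,0,5]]]}}

```text
time: 8.22
tool_pos: [0.6086, 0.0513, 0.2496]
ee_rot: [-3.141, 0.003, -0.089]
wrist_force: [0.9, -0.1, -0.9]
width: 0.0174
```

{"method": "step_arm", "body": {"plan": [[[7,29,-8,0,5],[7,29,-12,0,5],[7,29,-15,0,5],[7,29,-15,0,5],[7,29,-15,0,5]]]}}

```text
time: 8.63
tool_pos: [0.6157, 0.0762, 0.2356]
ee_rot: [3.141, 0.002, -0.092]
wrist_force: [-0.5, -0.0, -1.3]
width: 0.0174
```

```bash
python3 - <<'E'
from h import *
s=snap('scene','s3.png');t=snap('top','t3.png');o=robot.get_obs();print(o['tool_pos'],o['width'],o['wrist_force'])
b=cv2.resize(s['frame'][90:200,230:330,::-1],None,fx=5.4,fy=5.4,interpolation=cv2.INTER_CUBIC)
cv2.imwrite('pics/c3.png',b)
E
```

```text
[0.61606681 0.07602445 0.2367395 ] 0.017441938563326355 [-0.02852476 -0.64868749 -1.98859543]
```

View pics/c3.png

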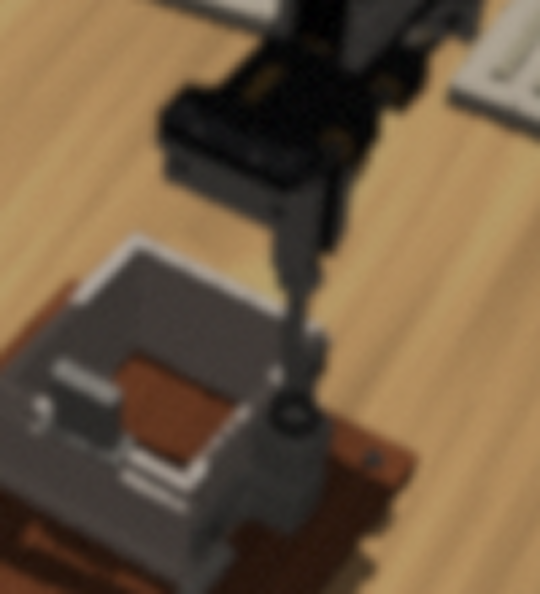

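The pin hangs just above the bush: ring at crop (294,416), shank down to about (297,395). I project the expected nose to compare.

```bash
cat >> h.py <<'E'
def proj(s,P):
    c=R(s['attitude']).T@(np.array(P)-s['origin']);p=c[:2]/c[2];p=p*(1+s['k1']*(p@p));K=s['camera_matrix'];return np.array([K[0][0]*p[0]+K[0][2],K[1][1]*p[1]+K[1][2]])
E
python3 - <<'E'
from h import *
s=cams.snapshot('scene');o=robot.get_obs();p=o['tool_pos'];print(p,o['time'])
C=lambda q:(proj(s,q)-[230,90]+.4)*5.4
n=p+[0,0,-.0995]
print('nose',C(n),'shank+20',C(n+[0,0,.02]),'shank+50',C(n+[0,0,.05]),'bush.116',C([.616,.081,.116]),C([.616,.081,.126]))
# shank centre per row from image: dark-vs-background profile
g=cv2.cvtColor(s['frame'],cv2.COLOR_RGB2GRAY)
for v in range(136,172,2): print(v,g[v,276:296])
E
```

```text
[0.61617497 0.07608378 0.23701539] 8.7833
nose [291.75284783 396.54461964] shank+20 [294.6585551  371.10543763] shank+50 [299.18718947 331.45672369] bush.116 [292.5763406  416.75015694] [293.99775019 404.50989818]
136 [147 147 145 129  92  61  49  47  48  47  47  41  41  48  58  73 101 127
 139 145]
138 [152 153 151 136 103  67  49  47  46  45  45  42  51  81 112 126 134 142
 146 151]
140 [154 157 154 151 128  85  50  40  41  43  43  42  47  70 106 132 145 147
 150 153]
142 [154 155 156 155 144 114  79  53  45  43  47  52  63  90 123 143 152 152
 152 152]
144 [152 155 158 157 157 148 122  83  53  47  56  78 109 132 149 152 153 152
 152 149]
146 [ 96 118 137 150 157 151 127  83  50  48  67 104 135 150 152 153 154 150
 147 144]
148 [ 63  64  71  84  99 107  96  67  51  52  80 117 141 151 152 152 148 144
 142 142]
150 [ 59  60  60  59  61  59  52  45  44  53  81 118 133 134 137 143 141 139
 139 142]
152 [ 60  58  61  59  59  56  49  46  43  48  61  75  76  83 103 125 134 141
 144 144]
154 [ 59  59  60  59  58  54  49  43  42  44  48  53  51  55  79 113 134 143
 144 143]
156 [ 60  60  60  61  61  63  52  46  44  42  42  43  43  53  89 124 141 144
 143 141]
158 [ 59  62  64  77  99 105  78  50  43  40  40  37  42  61 100 131 142 142
 140 137]
160 [ 61  61  64  78 100 107  83  51  42  39  41  47  67 103 130 140 141 137
 135 132]
162 [ 62  64  67  66  60  51  39  35  32  32  35  51  90 124 140 140 136 132
 131 128]
164 [ 67  67  64  54  39  26  21  23  25  23  23  38  73 109 128 130 128 129
 127 125]
166 [ 69  60  52  41  27  26  32  41  43  40  34  29  31  53  74  88  99 108
 117 125]
168 [58 53 48 40 30 22 23 28 29 30 26 25 28 37 47 52 61 68 79 93]
170 [50 47 45 45 43 38 32 29 25 25 29 35 41 43 44 51 58 62 62 64]
```

{"method": "step_arm", "body": {"plan": [[[1,3,0,0,5],[1,3,-5,0,5],[1,3,-10,0,5],[1,3,-15,0,5],[1,3,-20,0,5],[1,3,-20,0,5]]]}}

```text
time: 9.28
tool_pos: [0.6163, 0.0804, 0.2144]
ee_rot: [3.141, 0.003, -0.09]
wrist_force: [0.2, 0.1, -0.7]
width: 0.0172
```

{"method": "step_arm", "body": {"plan": [[[0,0,-3,0,5],[0,0,-6,0,5],[0,0,-9,0,5],[0,0,-12,0,5]]]}}

```text
time: 9.62
tool_pos: [0.6172, 0.0805, 0.2044]
ee_rot: [3.142, -0.0, -0.09]
wrist_force: [-0.2, 0.3, -1.5]
width: 0.0172
```

{"method": "step_arm", "body": {"plan": [[[0,0,-3,0,5],[0,0,-6,0,5],[0,0,-9,0,5],[0,0,-9,0,5]]]}}

```text
time: 9.95
tool_pos: [0.617, 0.0806, 0.1947]
ee_rot: [-3.142, 0.001, -0.09]
wrist_force: [0.9, 0.4, -1.3]
width: 0.0176
```

{"method": "step_arm", "body": {"plan": [[[0,0,-3,0,5],[0,0,-6,0,5],[0,0,-6,0,5]]]}}

```text
time: 10.2
tool_pos: [0.6171, 0.0807, 0.189]
ee_rot: [-3.141, 0.0, -0.09]
wrist_force: [1.3, 1.0, -2.1]
width: 0.0173
```

{"method": "step_arm", "body": {"plan": [[[0,0,-4,0,5],[0,0,-8,0,5],[0,0,-12,0,5],[0,0,-16,0,5],[0,0,-16,0,5]]]}}

```text
time: 10.62
tool_pos: [0.6171, 0.0808, 0.1724]
ee_rot: [-3.141, 0.001, -0.09]
wrist_force: [2.2, 1.0, -3.0]
width: 0.0174
```

{"method": "step_arm", "body": {"plan": [[[0,0,-2,0,5],[0,0,-4,0,5],[0,0,-6,0,5],[0,0,-6,0,5]]]}}

```text
time: 10.95
tool_pos: [0.6173, 0.0807, 0.1673]
ee_rot: [-3.141, -0.0, -0.09]
wrist_force: [1.5, 2.7, -1.1]
width: 0.0174
```

{"method": "step_arm", "body": {"plan": [[[0,0,-2,0,5],[0,0,-4,0,5],[0,0,-4,0,5]]]}}

```text
time: 11.2
tool_pos: [0.6173, 0.0807, 0.1633]
ee_rot: [-3.141, -0.0, -0.09]
wrist_force: [1.6, 3.0, -1.4]
width: 0.0175
```

{"method": "step_arm", "body": {"plan": [[[0,0,-2,0,5],[0,0,-4,0,5],[0,0,-4,0,5]]]}}

```text
time: 11.45
tool_pos: [0.6175, 0.0806, 0.1599]
ee_rot: [-3.141, -0.001, -0.09]
wrist_force: [2.3, 3.2, 1.4]
width: 0.0171
```

{"method": "step_arm", "body": {"plan": [[[0,0,-2,0,5],[0,0,-4,0,5],[0,0,-4,0,5]]]}}

```text
time: 11.7
tool_pos: [0.6179, 0.0807, 0.1577]
ee_rot: [-3.141, -0.003, -0.09]
wrist_force: [0.9, 3.7, 7.1]
width: 0.0174
```

{"method": "step_arm", "body": {"plan": [[[0,0,-1,0,5],[0,0,-2,0,5],[0,0,-3,0,5],[0,0,-3,0,5]]]}}

```text
time: 12.03
tool_pos: [0.6181, 0.0807, 0.1557]
ee_rot: [-3.141, -0.004, -0.09]
wrist_force: [0.4, 2.2, 9.6]
width: 0.0174
```

{"method": "step_arm", "body": {"plan": [[[0,0,-1,0,5],[0,0,-2,0,5],[0,0,-3,0,5],[0,0,-3,0,5]]]}}

```text
time: 12.37
tool_pos: [0.6181, 0.0808, 0.1523]
ee_rot: [-3.141, -0.004, -0.09]
wrist_force: [1.2, 2.9, 8.6]
width: 0.0175
```

{"method": "step_arm", "body": {"plan": [[[0,0,-1,0,5],[0,0,-2,0,5],[0,0,-3,0,5],[0,0,-4,0,5],[0,0,-4,0,5]]]}}

```text
time: 12.78
tool_pos: [0.6181, 0.0808, 0.1483]
ee_rot: [-3.141, -0.004, -0.09]
wrist_force: [1.6, 4.0, 7.4]
width: 0.0172
```

{"method": "step_arm", "body": {"plan": [[[0,0,-1,0,5],[0,0,-2,0,5],[0,0,-3,0,5],[0,0,-3,0,5]]]}}

```text
time: 13.12
tool_pos: [0.6182, 0.0808, 0.1454]
ee_rot: [-3.141, -0.004, -0.09]
wrist_force: [1.6, 3.7, 8.2]
width: 0.0173
```

{"method": "step_arm", "body": {"plan": [[[0,0,-1,0,5],[0,0,-2,0,5],[0,0,-3,0,5],[0,0,-3,0,5]]]}}

```text
time: 13.45
tool_pos: [0.6183, 0.0809, 0.1425]
ee_rot: [-3.141, -0.005, -0.09]
wrist_force: [2.1, 3.4, 8.4]
width: 0.0177
```

{"method": "step_arm", "body": {"plan": [[[0,0,-1,0,5],[0,0,-2,0,5],[0,0,-2,0,5]]]}}

```text
time: 13.7
tool_pos: [0.6184, 0.0809, 0.1406]
ee_rot: [-3.141, -0.005, -0.09]
wrist_force: [1.3, 2.7, 8.5]
width: 0.0173
```

{"method": "step_arm", "body": {"plan": [[[0,0,-1,0,5],[0,0,-2,0,5],[0,0,-2,0,5]]]}}

```text
time: 13.95
tool_pos: [0.6184, 0.0809, 0.1386]
ee_rot: [-3.141, -0.005, -0.09]
wrist_force: [1.0, 3.7, 8.9]
width: 0.0171
```

{"method": "step_arm", "body": {"plan": [[[0,0,-1,0,5],[0,0,-2,0,5],[0,0,-2,0,5]]]}}

```text
time: 14.2
tool_pos: [0.6184, 0.0809, 0.1367]
ee_rot: [-3.141, -0.005, -0.09]
wrist_force: [1.8, 4.3, 8.4]
width: 0.0172
```

{"method": "step_arm", "body": {"plan": [[[0,0,-1,0,5],[0,0,-2,0,5],[0,0,-2,0,5]]]}}

```text
time: 14.45
tool_pos: [0.6185, 0.081, 0.1347]
ee_rot: [-3.14, -0.005, -0.09]
wrist_force: [1.4, 4.5, 9.2]
width: 0.0177
```

{"method": "step_arm", "body": {"plan": [[[0,0,-1,0,5],[0,0,-2,0,5],[0,0,-2,0,5]]]}}

```text
time: 14.7
tool_pos: [0.6187, 0.081, 0.1338]
ee_rot: [-3.14, -0.006, -0.09]
wrist_force: [0.4, 3.6, 11.2]
width: 0.0177
```

{"method": "step_arm", "body": {"plan": [[[0,0,-1,0,5],[0,0,-2,0,5],[0,0,-2,0,5]]]}}

```text
time: 14.95
tool_pos: [0.6189, 0.0809, 0.1336]
ee_rot: [-3.14, -0.008, -0.09]
wrist_force: [-0.8, 3.1, 16.7]
width: 0.0173
```

The seat is felt: z stops at 0.1336 while the force climbs from 9 to 17 N. I press a little more, then release.

{"method": "step_arm", "body": {"plan": [[[0,0,-1,0,5],[0,0,-1,0,5],[0,0,-1,0,5]]]}}

```text
time: 15.2
tool_pos: [0.619, 0.0809, 0.1335]
ee_rot: [-3.14, -0.008, -0.09]
wrist_force: [-1.6, 3.3, 19.3]
width: 0.0175
```

{"method": "step_arm", "body": {"plan": [[[0,0,2,0,5],[0,0,3,0,40],[0,0,3,0,40],[0,0,3,0,40],[0,0,3,0,40],[0,0,30,0,40],[0,0,70,0,40],[0,0,80,0,40]]]}}

```text
time: 15.87
tool_pos: [0.6187, 0.0801, 0.2115]
ee_rot: [-3.142, -0.007, -0.091]
wrist_force: [0.3, 0.4, 1.5]
width: 0.0376
```

{"method": "step_arm", "body": {"plan": [[[-40,0,10,0,40],[-80,0,10,0,40],[-120,0,10,0,40],[-160,0,10,0,40],[-200,0,10,0,40],[-200,0,10,0,40],[-200,0,10,0,40]]]}}

```text
time: 16.45
tool_pos: [0.4154, 0.0803, 0.2161]
ee_rot: [3.141, -0.0, -0.09]
wrist_force: [1.0, 0.1, 0.4]
width: 0.0376
```

```bash
python3 - <<'E'
from h import *
s=snap('scene','s4.png');t=snap('top','t4.png');o=robot.get_obs();print(o['time'],o['tool_pos'],o['width'],o['wrist_force'])
a=cv2.resize(t['frame'][155:235,180:260,::-1],None,fx=5,fy=5,interpolation=cv2.INTER_CUBIC)
b=cv2.resize(s['frame'][120:200,230:310,::-1],None,fx=5,fy=5,interpolation=cv2.INTER_CUBIC)
cv2.imwrite('pics/c4.png',np.hstack([a,b]))
E
```

```text
16.55 [0.41766006 0.08026641 0.21644639] 0.037586063039100524 [ 0.60723642 -0.06388762  0.76870767]
```

View pics/c4.png

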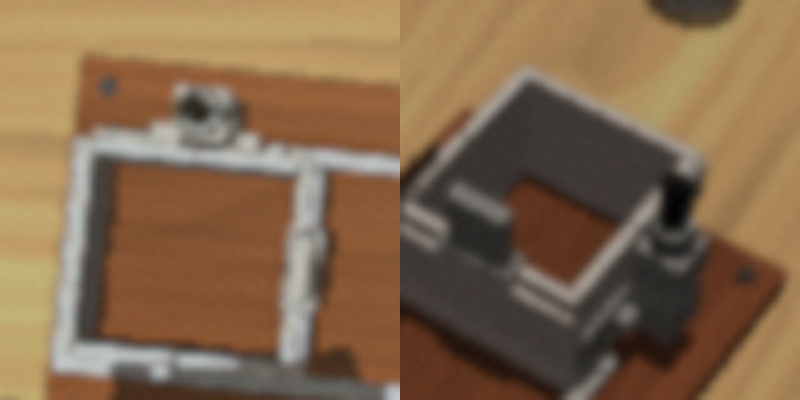

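The pin stands in the bush with its disc on it. Grip top is at top crop (195,107) and scene crop (680,178); the mould is still shut. I triangulate the grip top for height and lean.

```bash
python3 - <<'E'
from h import *
np.set_printoptions(precision=4,suppress=True)
t=cams.snapshot('top');s=cams.snapshot('scene')
def dark(c,x0,y0,w,h,th):
    g=cv2.cvtColor(c['frame'],cv2.COLOR_RGB2GRAY)[y0:y0+h,x0:x0+w];ys,xs=np.where(g<th);
    return xs,ys,g
xs,ys,g=dark(t,212,168,16,16,70);print(g);print('top',xs.mean()+212,ys.mean()+168,len(xs))
xs,ys,g=dark(s,278,148,16,30,40)
for y in range(30):
    k=xs[ys==y]; 
    if len(k): print(y+148,k.min()+278,k.max()+278)
pt=(195/5+180-.4,107/5+155-.4);ps=(280/5+230-.4,178/5+120-.4);print(tri(t,pt,s,ps))
for l in(0,.04,.08):pass
b=np.array([.616,.081])
for z in(.1605,.1265): print(z,proj(t,[*b,z]),proj(s,[*b,z]))
E
```

```text
[[110 112 112 113 112 116 119 122 123 127 134 136 135 133 133 136]
 [103 103 102 102 103 104 107 109 109 110 113 114 112 113 112 114]
 [101 103 104 105 107 105 105 103 104 104 105 106 104 104 102 104]
 [105 105 111 122 128 121 112 109 111 111 113 115 112 109 106 104]
 [107 110 123 145 152 137 120 117 122 125 131 137 137 127 115 109]
 [105 110 128 149 149 124 104 108 124 130 137 148 155 143 122 110]
 [103 108 122 130 117  91  73  83 105 126 137 143 153 146 118 103]
 [ 97 101 107 101  82  60  51  55  76 107 126 133 140 134 107  88]
 [ 95  96  96  83  63  49  43  45  52  77 101 112 114 109  92  76]
 [ 97  97  97  89  72  56  46  41  45  63  92 105  99  88  79  69]
 [112 112 114 111  99  87  67  53  58  85 116 122 105  91  86  76]
 [145 147 146 138 128 122 107  94 101 118 133 136 127 111 103  91]
 [172 174 172 158 143 137 133 132 135 135 133 144 146 127 109  97]
 [185 187 184 168 148 135 133 134 140 135 137 152 155 130 106 111]
 [183 184 183 165 138 124 124 129 136 142 146 155 145 118 111 135]
 [177 181 181 158 129 115 112 111 117 123 128 129 121 110 118 149]]
top 219.0 176.52941176470588 17
155 283 284
156 282 286
157 283 288
158 283 288
159 283 287
160 283 287
161 283 287
162 283 286
163 282 286
164 283 286
165 283 285
169 281 285
170 285 285
(array([0.6156, 0.0817, 0.1645]), np.float64(0.0029645987832465108))
0.1605 [218.7114 175.5315] [284.983  156.4236]
0.1265 [219.7965 176.6662] [284.0573 164.395 ]
```

```bash
python3 -c "
from bench import robot;o=robot.get_obs();print(o['time'],o['qvel']);print(robot.close_job())"
```

```text
16.65 [ 0.00360568  0.00969644 -0.00535294  0.00083747  0.00421158 -0.00050166]
the job is handed in; nothing more can be done
None
```

The mould is closed and the long pin is in the hinge with its shoulder on the bush. I handed the job in at 16.7 s with the arm clear of everything; the hand-in gave no verdict.

- **Closing:** I pushed the tab gently with shut fingers until the half stopped. The push then rose from 4 to 14 N with no further movement, and the pictures show no gap.
- **Pin:** It went through both knuckles with 8–10 N of wedging force. It then stopped about 12 mm above the knuckle face (allowed 8.5 to 18.5), and the force rose to 19 N without it moving further. I released it and backed off.
- **Last checks:** The top of the grip measured (0.616, 0.082, 0.1645) m, against an expected (0.616, 0.081, 0.1605) m. That height is 4 mm over, and the two views disagree by 3 mm. I think this is camera error, because the force at the seat was clear. The pin looks upright, but I could not measure its lean closely.
- **Other things:** When I last viewed them, with the pin just lifted, the short pin and tin had not moved and the putty knife showed no sign of it. The cup was never near the arm, but I did not measure it again. The coloured look-alike pins, standing free at the start, were all lying down by then. I never aimed at them and saw no contact, so I think they toppled by themselves.

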